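# Draw the long comb out through the swivel lid of its caddy

### The arm

A 7-joint arm with a two-finger parallel gripper is mounted at the origin on the work surface. World frame = base frame: x ahead of the robot, y to its left, z up, the work surface at z = 0. Lengths are in m, angles in rad, forces in N, time in s.
With the tool pointing down it reaches from about 0.4 to 0.85 m from the base axis. Payload 4.5 kg.
Tool frame: the origin (TCP) lies at the very end of the fingers, on their centre line; the grasp point (between the pads) lies 19 mm behind it (r.grip_depth is the z of the grasp point in the tool frame, in m); z points along the fingers, y is the line along which they close (so a half turn about z gives the same grasp; the last joint's range is limited). The gripper opens to 88 mm and grips with 3 to 60 N. Pads are 18 mm wide; open, the fingers measure 123 mm over their backs; the gripper's body (75 mm by 187 mm) begins 45 mm behind the grasp point.
Start: joints at [1.364, 0.689, -0.195, 1.565, 0.157, 0.902, -0.215], TCP at [0.149, -0.607, 0.239] pointing down, gripper open.
Joint ranges: [-3.01, 3.01], [-0.46, 2.08], [-1.47, 1.51], [0.13, 2.56], [-1, 4.14], [0.04, 2.09], [-2.66, 2.66]. Speed limits (rad/s): [2.57, 2.57, 3.14, 3.14, 3.14, 3.14, 3.14].

### API

Orientations are given as a unit quaternion [x, y, z, w].
In Python, from plant import r, camrig, workorder, get_state gives the robot as it stands (r), with the cameras (camrig), the readings as plain functions and the job (workorder).
- The arm moves only by the tool steer_hand, called after "Call:" as a command line: name --pt "numbers of a row" for each row, then --argument value for the rest. Schema: {"type":"object","properties":{"segments":{"type":"array","items":{"type":"array","prefixItems":[{"type":"number"},{"type":"array","items":{"type":"number"},"minItems":3,"maxItems":3},{"type":"array","items":{"type":"number"},"minItems":3,"maxItems":3}],"minItems":3,"maxItems":3},"minItems":1,"maxItems":10},"force":{"type":"number"},"only":{"type":"string"},"quiet":{"type":"boolean"},"lines":{"type":"string"}},"required":["segments"],"additionalProperties":false}. segments is a list of rows, 1 to 10 of them, each written [opening, [dx, dy, dz], [rx, ry, rz]]: the opening from 0.0 (shut) to 1.0 (fully open), then dx, dy, dz in normalised numbers (1 is 0.8 m), then a rotation vector rx, ry, rz in fractions of the full range, 1 being pi/2 rad; each row is the pose to reach, as a shift and turn from the pose commanded when the call began, along the tool's axes at that moment; what a row does not reach only later rows make up. A row lasts 1/10 s, in which the tool goes at most 0.05 m and 0.15 rad, less where a joint would pass 70% of its speed; a pose out of reach is approached as far as the arm can. The fingers move at their own pace and stop on an object; force is the grip in N (left out, the last holds). Time passes only in rows, so rows that do not move let the fingers close. The tool returns the time, the measured TCP pose, the force, the opening and the grip force at its end. only (a regular expression) keeps the lines of the reply that match it, lines (a string "A,B") keeps lines A to B, and quiet returns only ok. Shift and turn numbers lie between -1 and 1, and a call with a number outside is refused. Input that does not fit is refused with a message, and nothing moves.
- get_state(): the state, without advancing time (a new reading comes with each control period).
- camrig.snapshot(name): name is "scene" or "top"; returns the picture (420x560x3 uint8, red, green, blue); there is no depth.
- camrig.camera_params(name): a dict with "fx", "fy", "cx", "cy" (pixels), "rvec" (rotation vector, rad) and "tvec" (3), from world to camera coordinates, as OpenCV has them. Camera axes: x right, y down, z forward; pixel columns grow to the right and rows downward; lengths in m; the calibration is good to about 2 mm. A picture is of the moment at which its call begins. camera_params takes no time and is no camera call.
- workorder.finish_job(): hands the job in; it is judged then, once.
The state is a dict: "clock": time; "q": joint angles; "qd": joint speeds; "joint_torque": joint torques, N m; "tool_pos": TCP position; "eef_rot": TCP orientation; "contact_force": force on the tool from outside, world axes, zero at the start; "moment": the same for the moment, N m; "opening": opening from 0.0 (shut) to 1.0 (fully open); "finger_force": force on a finger pad.
Only numpy, scipy, OpenCV 4.12 (cv2) and the standard library are available. Lean on these libraries where they do the work, as an engineer would, in place of code of your own. Each camera call takes 0.05 s, during which the arm holds its last target. There are 200 camera calls.

### The job

Turn the clear swivel lid of the round caddy counter-clockwise (a steel peg on it is there for this) until it meets its stop, so that its window lies over the comb's handle. The comb is longer than the window, so take it by the handle, tilt it and draw it out through the window, leaving the lid at its stop. Finish holding the comb still in the gripper, the whole comb a good 3 cm above the lid or higher and touching nothing else; leave the other things on the shelf where they are.

Things in the scene. Friction and masses are not known exactly. Their poses are not given: they have to be found in the camera images.
- caddy: Fixed round box of clear pale blue acrylic: outer radius 125, inner 120, floor 5 thick, wall top 65 high, under a flat swivel lid of radius 125 at heights 66 to 71. Origin: centre of the underside, on the lid's axis. z up; +x points to the side where the comb's handle lies and the window stands when the lid is at its stop. Lengths in mm.
- lid (a joint): Swivel angle of the lid (rad) about the caddy's vertical axis, counter-clockwise from above, 0 to 1.92 with a hard stop at 1.92; it stays where it is left (about 3 N at the peg turns it). At the centre of the lid a flat steel pivot cap of radius 12 reaches height 75. Lengths in mm.
- lid_window (a point): Middle of the lid's one window, at the lid's top, 67.5 from the axis. The window is a notch 120 wide, from 15 from the axis out through the lid's rim: bounded by the lid on three sides and by the box wall outside, about 105 long; a white trim edges it. Its x axis runs outward along the window, at angle (lid - 1.92) from the caddy's +x. Lengths in mm.
- lid_peg (a point): Centre of the top of the upright round steel peg on the lid by which it is turned: diameter 16, standing 30 above the lid top (heights 71 to 101), 75 from the caddy's axis; it stands at angle (lid - 3.84) from the caddy's +x, so at -1.92 when the lid is at its stop. Lengths in mm.
- comb: Loose white easy-grip comb of about 60 g, 205 long, lying flat on the caddy floor (at height 5) under the lid, nearly along the caddy's +x. Origin: middle of its length, at its underside; +x to the handle end, z up off its flat underside. Handle: a bar 20 wide and 14 thick from x = 7.5 to 102.5. Blade with teeth: x = -102.5 to 7.5, y = -16 to +15, 5 thick. Lengths in mm.
- comb_handle_end (a point): Middle of the comb's handle end face (comb x = 102.5, 7 above its underside); axes as the comb. Lengths in mm.
- comb_blade_end (a point): Middle of the comb's blade end (comb x = -102.5, 2.5 above its underside); axes as the comb. Lengths in mm.
- jar: Bystander: frosted glass jar with a steel screw-top lid, radius 36, 88 high. Origin: centre of its underside. Lengths in mm.
- trimmer: Bystander: black trimmer lying flat, 138 x 36 x 33 high. Origin: centre of its underside. Lengths in mm.
- soap_dish: Bystander: stainless soap dish with a bar of soap, 120 x 85 x 25 high. Origin: centre of its underside. Lengths in mm.
- mirror: Bystander: small round magnifying mirror on a foot, foot radius 45, 154 high. Origin: centre of its underside. Lengths in mm.

How it is judged:
By the outcome, as a careful person would: the job done as asked, in the order asked, and still so for the second after the job is handed in, while the arm keeps its last pose, push and grip.
It also fails if it takes over 61 s, if anything falls off the work surface, if the arm or the gripper's body presses on something with over 40 N, if the wrist force passes 120 N, or if a joint passes its speed limit or range.

## Working session

There is one attempt and no reset: what is moved stays moved. The work goes in short steps, Python scripts to look and compute and a tool call to move; the robot and the scene stay as the last step left them, time stands still between calls to the robot, and variables do not carry over. Pictures are saved under pics/ and viewed, at most 10 in all, crops included, and the job is handed in when it is done.

```bash
ls; mkdir -p pics
```

Run:
```python
from plant import r, camrig, workorder, get_state
import cv2
for n in("scene","top"):
    cv2.imwrite(f"pics/{n}0.png",camrig.snapshot(n)[:,:,::-1]); print(n,camrig.camera_params(n))
s=get_state();print(s['clock'],s['tool_pos'],s['eef_rot'],s['opening'])
```

```text
pics
plant.py
scene {'fx': 536.275978776998, 'fy': 536.275978776998, 'cx': 277.0496624551784, 'cy': 206.88493711276703, 'rvec': array([ 2.38472299,  0.6296317 , -0.2091934 ]), 'tvec': array([-0.48092244, -0.12293855,  1.48996529])}
top {'fx': 397.1172172668155, 'fy': 397.1172172668155, 'cx': 282.3182455027119, 'cy': 206.9045396651335, 'rvec': array([ 2.15058799, -2.14198855,  0.11944988]), 'tvec': array([0.02894809, 0.53447619, 1.16444019])}
0.1 [ 0.1488808  -0.60644207  0.23799239] [ 9.92754381e-01  1.20158594e-01 -1.58924563e-04 -7.91092642e-04] 0.9982559483667376
```

View pics/top0.png

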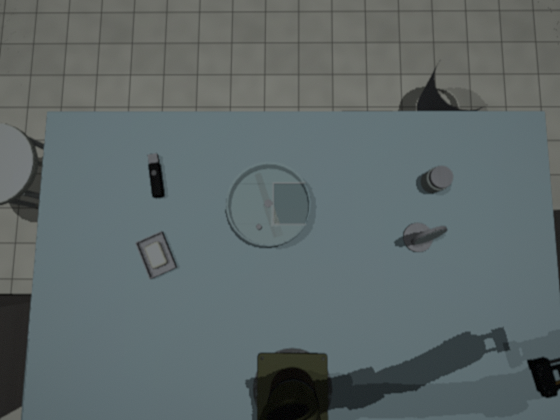

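View pics/scene0.png

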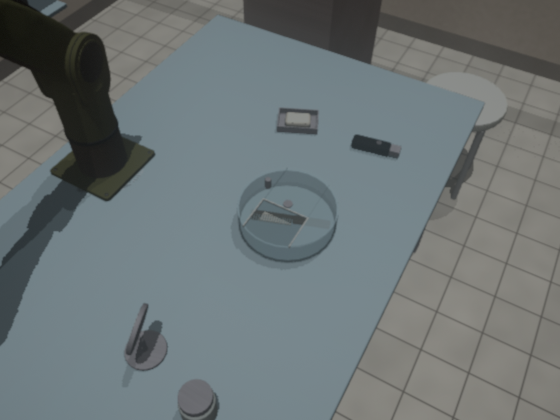

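Run:
```python
import cv2,numpy as np
a=cv2.imread("pics/top0.png")[155:255,215:325]; b=cv2.imread("pics/scene0.png")[160:265,225:350]
f=lambda i,s:cv2.convertScaleAbs(cv2.resize(i,None,fx=s,fy=s,interpolation=cv2.INTER_CUBIC),alpha=1.6,beta=-60)
cv2.imwrite("pics/topc.png",f(a,6)); cv2.imwrite("pics/scenec.png",f(b,5.5))
```

```text
(no output)
```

View pics/topc.png

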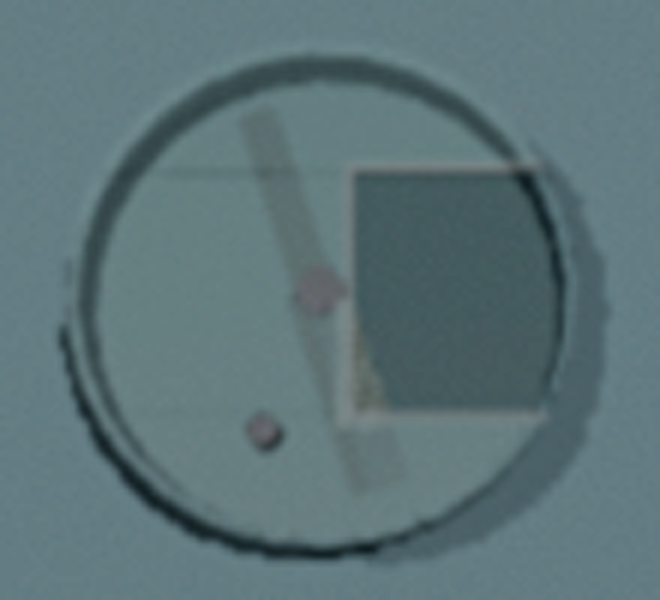

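View pics/scenec.png

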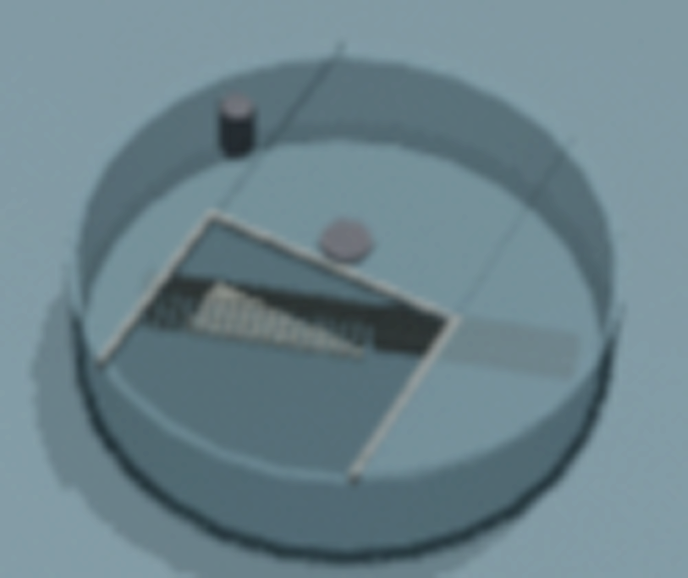

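Create h.py:
```python
import numpy as np,cv2
from plant import r, camrig, workorder, get_state
from scipy.spatial.transform import Rotation as R
def px2w(n,u,v,z):
    c=camrig.camera_params(n);M=cv2.Rodrigues(c['rvec'])[0]
    d=M.T@np.array([(u-c['cx'])/c['fx'],(v-c['cy'])/c['fy'],1]);o=-M.T@c['tvec']
    return o+d*(z-o[2])/d[2]
def w2px(n,p):
    c=camrig.camera_params(n);K=np.array([[c['fx'],0,c['cx']],[0,c['fy'],c['cy']],[0,0,1]])
    return cv2.projectPoints(np.array(p,float).reshape(-1,3),c['rvec'],c['tvec'],K,None)[0][:,0]
```

Run:
```python
from h import *
np.set_printoptions(precision=4,suppress=True)
t=lambda u,v,z:px2w("top",215+(u+.5)/6-.5,155+(v+.5)/6-.5,z)[:2]
s=lambda u,v,z:px2w("scene",225+(u+.5)/5.5-.5,160+(v+.5)/5.5-.5,z)[:2]
cap=t(320,291,.075);cs=s(347,239,.075);print("cap",cap,cs)
p=t(262,428,.101);ps=s(238,102,.101);print("peg",p,ps)
print("win",t(350,168,.071),t(345,417,.071),s(212,213,.071),s(453,319,.071))
h=(t(240,117,.019)+t(277,103,.019))/2;b=(t(362,492,.01)+t(405,477,.01))/2
print("h",h,s(580,352,.012),"b",b,np.linalg.norm(h-b))
for q in(p,ps):d=q-cap;print("peg r,ang",np.hypot(*d),np.arctan2(d[1],d[0]))
d=h-b;print("comb ang",np.arctan2(d[1],d[0]),"mid",(h+b)/2)
d=t(350,168,.071)-t(345,417,.071);print("win ang",np.arctan2(d[1],d[0])-np.pi/2)
d=s(453,319,.071)-s(212,213,.071);print("win ang",np.arctan2(d[1],d[0])-np.pi/2)
S=get_state();print(R.from_quat(S['eef_rot']).as_matrix())
```

Add to h.py:
```python
C=np.array([.5405,.0715])
def rot(yaw,tilt=0):
    x=np.array([np.cos(yaw),np.sin(yaw),0]);z=np.array([0,0,-1.]);
    return R.from_matrix(np.c_[x,np.cross(z,x),z])*R.from_rotvec([0,tilt,0])
def delta(targets,p0=None,R0=None):
    s=get_state()
    p0=np.array(s['tool_pos']) if p0 is None else np.array(p0)
    R0=R.from_quat(s['eef_rot']) if R0 is None else R0
    for p,yaw,tilt in targets:
        print(np.round(R0.inv().apply(np.array(p)-p0),4).tolist(),np.round((R0.inv()*rot(yaw,tilt)).as_rotvec(),3).tolist())
```

```bash
python3 -c "
from h import *
delta([((.4,-.3,.24),.241,0),((.4705,.0975,.18),-.345,0),((.4705,.0975,.082),-.345,0)])"
```

```text
[0.317, -0.2377, -0.0017] [-0.002, 0.0, -0.0]
[0.4803, -0.6068, 0.0589] [-0.002, 0.001, 0.586]
[0.4803, -0.6066, 0.1569] [-0.002, 0.001, 0.586]
```

Units first: shifts go in shares of 0.8 m and turns go in shares of pi/2 rad. So -0.607 m / 0.8 = -0.7588, 0.48 m / 0.8 = 0.6, 0.586 rad / 1.5708 = 0.3731.

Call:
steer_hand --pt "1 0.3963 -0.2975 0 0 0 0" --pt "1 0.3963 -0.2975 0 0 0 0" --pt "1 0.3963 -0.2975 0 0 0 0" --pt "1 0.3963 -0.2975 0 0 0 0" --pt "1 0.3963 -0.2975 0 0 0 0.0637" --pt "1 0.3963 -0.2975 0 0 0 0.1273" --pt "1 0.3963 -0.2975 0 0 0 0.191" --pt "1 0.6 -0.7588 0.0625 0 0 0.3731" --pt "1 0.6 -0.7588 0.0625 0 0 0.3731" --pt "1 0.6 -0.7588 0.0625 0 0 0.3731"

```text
refused: segments[0]: [1, 0.3963, -0.2975, 0, 0, 0, 0] is too long (schema: maxItems 3). Nothing was moved.
```

Wrong form. The message asks for rows with the three-number parts in brackets of their own, so I'll send the same numbers that way.

Call:
steer_hand --segments '[[1,[0.3963,-0.2975,0],[0,0,0]],[1,[0.3963,-0.2975,0],[0,0,0]],[1,[0.3963,-0.2975,0],[0,0,0]],[1,[0.3963,-0.2975,0],[0,0,0]],[1,[0.3963,-0.2975,0],[0,0,0.0637]],[1,[0.3963,-0.2975,0],[0,0,0.1273]],[1,[0.3963,-0.2975,0],[0,0,0.191]],[1,[0.6,-0.7588,0.0625],[0,0,0.3731]],[1,[0.6,-0.7588,0.0625],[0,0,0.3731]],[1,[0.6,-0.7588,0.0625],[0,0,0.3731]]]'

```text
clock: 1.1
tool_pos: [0.4044, -0.1889, 0.2217]
eef_rot: [0.985, -0.173, -0.0, 0.0]
contact_force: [0.8, 0.4, 0.5]
opening: 1.001
finger_force: 0.0
```

```bash
python3 -c "
from h import *
print(get_state()['q'])
delta([((.4705,.0975,.18),-.345,0),((.4705,.0975,.082),-.345,0)])"
```

```text
[ 0.3114766   0.49331061  0.03288175  2.10918584 -0.02970702  0.53948135
 -1.55310764]
[-0.0356, -0.2918, 0.0416] [0.0, -0.0, -0.003]
[-0.0356, -0.2918, 0.1396] [0.0, -0.0, -0.003]
```

Scaled: -0.29 m / 0.8 = -0.3625, 0.04 m / 0.8 = 0.05.

Call:
steer_hand --segments '[[1,[-0.0438,-0.3625,0.05],[0,0,0]],[1,[-0.0438,-0.3625,0.05],[0,0,0]],[1,[-0.0438,-0.3625,0.05],[0,0,0]],[1,[-0.0438,-0.3625,0.05],[0,0,0]],[1,[-0.0438,-0.3625,0.05],[0,0,0]],[1,[-0.0438,-0.3625,0.05],[0,0,0]],[1,[-0.0438,-0.3625,0.05],[0,0,0]],[1,[-0.0438,-0.3625,0.05],[0,0,0]],[1,[-0.0438,-0.3625,0.05],[0,0,0]]]'

```text
clock: 2.0
tool_pos: [0.4689, 0.0922, 0.1819]
eef_rot: [0.985, -0.173, -0.0, 0.001]
contact_force: [0.3, 0.3, -0.1]
opening: 0.996
finger_force: 0.0
```

```bash
python3 -c "
from h import *
delta([((.4705,.0975,.18),-.345,0),((.4705,.0975,.082),-.345,0)])"
```

```text
[-0.0003, -0.0055, 0.0019] [0.001, 0.0, -0.002]
[-0.0003, -0.0057, 0.0999] [0.001, 0.0, -0.002]
```

Scaled: 0.1 m / 0.8 = 0.125, -0.005 m / 0.8 = -0.0063.

Call:
steer_hand --segments '[[1,[0,-0.0063,0.0625],[0,0,0]],[1,[0,-0.0063,0.125],[0,0,0]],[1,[0,-0.0063,0.125],[0,0,0]],[0,[0,-0.0063,0.125],[0,0,0]],[0,[0,-0.0063,0.125],[0,0,0]],[0,[0,-0.0063,0.125],[0,0,0]],[0,[0,-0.0063,0.125],[0,0,0]],[0,[0,-0.0063,0.125],[0,0,0]],[0,[0,-0.0063,0.125],[0,0,0]],[0,[0,-0.0063,0.125],[0,0,0]]]' --force 10

```text
clock: 3.0
tool_pos: [0.4712, 0.0986, 0.0822]
eef_rot: [0.985, -0.172, 0.0, -0.0]
contact_force: [0.5, 0.1, -1.0]
opening: 0.388
finger_force: 0.0
```

Run:
```python
from h import *
s=get_state();p=s['tool_pos'];d=p[:2]-C;a0=np.arctan2(d[1],d[0]);print(np.hypot(*d),a0)
# arc in tool frame, steps .15 rad
a=2.797
delta([((*(C+.075*np.array([np.cos(a+k),np.sin(a+k)])),p[2]),a+k-np.pi,0) for k in np.arange(.1,1.01,.1)])
```

```text
0.07443969964310726 2.768383074886949
[-0.0002, 0.0096, -0.0] [-0.0, -0.0, -0.1]
[0.0009, 0.017, -0.0] [-0.0, -0.0, -0.2]
[0.0028, 0.0243, -0.0] [-0.0, -0.0, -0.3]
[0.0053, 0.0313, -0.0] [-0.0, -0.0, -0.4]
[0.0086, 0.0381, -0.0] [-0.0, -0.0, -0.5]
[0.0125, 0.0445, -0.0] [-0.0, -0.0, -0.6]
[0.0171, 0.0504, -0.0] [-0.0, -0.0, -0.7]
[0.0222, 0.0559, -0.0] [-0.0, -0.0, -0.8]
[0.0278, 0.0609, -0.0] [-0.0, -0.0, -0.9]
[0.0339, 0.0652, -0.0] [0.0, -0.0, -1.0]
```

Call:
steer_hand --segments '[[0,[0,0,0],[0,0,0]],[0,[0,0,0],[0,0,0]],[0,[0,0,0],[0,0,0]],[0,[0,0,0],[0,0,0]],[0,[0,0,0],[0,0,0]]]' --force 10

```text
clock: 3.5
tool_pos: [0.4708, 0.0983, 0.0818]
eef_rot: [0.985, -0.172, -0.0, 0.0]
contact_force: [-0.0, -1.1, 0.2]
opening: 0.179
finger_force: 10.0
```

Call:
steer_hand --segments '[[0,[0,0.0125,0],[0,0,-0.0637]],[0,[0.0013,0.0213,0],[0,0,-0.1273]],[0,[0.0038,0.03,0],[0,0,-0.191]],[0,[0.0069,0.0388,0],[0,0,-0.2546]],[0,[0.0106,0.0475,0],[0,0,-0.3183]],[0,[0.0156,0.0556,0],[0,0,-0.382]],[0,[0.0213,0.0631,0],[0,0,-0.4456]],[0,[0.0275,0.07,0],[0,0,-0.5093]],[0,[0.035,0.0763,0],[0,0,-0.573]],[0,[0.0425,0.0813,0],[0,0,-0.6366]]]'

```text
clock: 4.5
tool_pos: [0.4816, 0.0278, 0.0819]
eef_rot: [0.946, 0.325, 0.001, -0.001]
contact_force: [-0.8, 3.3, -1.9]
opening: 0.177
finger_force: 10.0
```

Run:
```python
from h import *
s=get_state();p=s['tool_pos'];d=p[:2]-C;a0=np.arctan2(d[1],d[0]);print(np.hypot(*d),a0%6.283)
a=2.797
delta([((*(C+.075*np.array([np.cos(a+k),np.sin(a+k)])),p[2]),a+k-np.pi,0) for k in np.arange(1.1,2.01,.1)])
```

```text
0.07333781526921872 3.780256124687523
[-0.0013, 0.0087, -0.0] [-0.001, -0.003, -0.094]
[-0.0003, 0.0161, -0.0] [-0.001, -0.003, -0.194]
[0.0015, 0.0234, -0.0] [-0.001, -0.003, -0.294]
[0.0041, 0.0304, -0.0] [-0.001, -0.003, -0.394]
[0.0073, 0.0372, -0.0] [-0.001, -0.003, -0.494]
[0.0112, 0.0436, -0.0] [-0.001, -0.003, -0.594]
[0.0157, 0.0496, -0.0] [-0.001, -0.003, -0.694]
[0.0208, 0.0551, -0.0] [-0.0, -0.003, -0.794]
[0.0264, 0.0601, -0.0] [-0.0, -0.003, -0.894]
[0.0324, 0.0645, -0.0] [-0.0, -0.003, -0.994]
```

Scaled: 0.0495 m / 0.8 = 0.0619, 0.0435 m / 0.8 = 0.0544, -0.7 rad / 1.5708 = -0.4456.

Call:
steer_hand --segments '[[0,[-0.0013,0.0113,0],[0,0,-0.0637]],[0,[0,0.0206,0],[0,0,-0.1273]],[0,[0.0019,0.0294,0],[0,0,-0.191]],[0,[0.005,0.0381,0],[0,0,-0.2546]],[0,[0.0094,0.0463,0],[0,0,-0.3183]],[0,[0.0138,0.0544,0],[0,0,-0.382]],[0,[0.0194,0.0619,0],[0,0,-0.4456]],[0,[0.0194,0.0619,0],[0,0,-0.4456]]]'

```text
clock: 5.3
tool_pos: [0.5259, 0.0003, 0.0819]
eef_rot: [0.778, 0.629, 0.004, -0.001]
contact_force: [3.3, 6.0, -4.9]
opening: 0.178
finger_force: 10.0
```

Run:
```python
from h import *
s=get_state();p=s['tool_pos'];d=p[:2]-C;a0=np.arctan2(d[1],d[0]);print(np.hypot(*d),a0%6.283)
a=2.797
delta([((*(C+.075*np.array([np.cos(a+k),np.sin(a+k)])),p[2]),a+k-np.pi,0) for k in np.arange(1.7,2.01,.05)])
```

```text
0.07273103586658416 4.50998646186123
[-0.0023, -0.001, -0.0] [0.003, -0.008, 0.004]
[-0.0022, 0.0028, -0.0] [0.003, -0.008, -0.046]
[-0.0019, 0.0065, 0.0] [0.003, -0.008, -0.096]
[-0.0015, 0.0102, 0.0] [0.003, -0.008, -0.146]
[-0.0008, 0.0139, 0.0] [0.004, -0.008, -0.196]
[-0.0, 0.0176, 0.0] [0.004, -0.008, -0.246]
[0.001, 0.0212, 0.0001] [0.004, -0.008, -0.296]
```

Scaled: 0.008 m / 0.8 = 0.01, 0.004 m / 0.8 = 0.005, -0.1 rad / 1.5708 = -0.0637.

Call:
steer_hand --segments '[[0,[-0.0013,0.005,0],[0,0,-0.0318]],[0,[-0.0013,0.01,0],[0,0,-0.0637]],[0,[-0.0013,0.01,0],[0,0,-0.0637]]]'

```text
clock: 5.6
tool_pos: [0.5324, -0.0009, 0.0819]
eef_rot: [0.745, 0.667, 0.004, -0.002]
contact_force: [-0.1, 10.0, -3.7]
opening: 0.178
finger_force: 10.0
```

Call:
steer_hand --segments '[[0,[-0.0013,0.0025,0],[0,0,-0.0191]],[0,[0,0.005,0],[0,0,-0.0318]],[0,[0,0.005,0],[0,0,-0.0318]]]'

```text
clock: 5.9
tool_pos: [0.535, -0.0011, 0.0819]
eef_rot: [0.728, 0.685, 0.003, -0.003]
contact_force: [-2.5, 9.0, -1.5]
opening: 0.181
finger_force: 10.0
```

Call:
steer_hand --segments '[[0,[0,0.0025,0],[0,0,-0.0127]],[0,[0,0.0025,0],[0,0,-0.0127]]]'

```text
clock: 6.1
tool_pos: [0.535, -0.0013, 0.0818]
eef_rot: [0.721, 0.693, 0.002, -0.004]
contact_force: [-5.6, 9.9, 2.0]
opening: 0.179
finger_force: 10.0
```

```bash
python3 -c "
from h import *
d=get_state()['tool_pos'][:2]-C;print(np.hypot(*d),np.arctan2(d[1],d[0])%6.283)"
```

```text
0.07298839147254602 4.636262883083002
```

Scaled: 0.004 m / 0.8 = 0.005.

Call:
steer_hand --segments '[[0,[0,0.005,0],[0,0,0]],[0,[0,0.005,0],[0,0,0]],[0,[0,0.005,0],[0,0,0]]]'

```text
clock: 6.4
tool_pos: [0.535, -0.0019, 0.0814]
eef_rot: [0.721, 0.692, -0.002, -0.006]
contact_force: [-11.1, 10.2, 7.6]
opening: 0.175
finger_force: 10.0
```

Run:
```python
from h import *
d=get_state()['tool_pos'][:2]-C;print(np.hypot(*d),np.arctan2(d[1],d[0])%6.283)
o=[]
for n,(y0,y1,x0,x1),s in(("top",(155,255,215,325),5),("scene",(160,265,225,350),4)):
    i=camrig.snapshot(n)[:,:,::-1];cv2.imwrite(f"pics/{n}1.png",i)
    o.append(cv2.copyMakeBorder(cv2.resize(i[y0:y1,x0:x1],None,fx=s,fy=s,interpolation=2),0,0,0,0,0))
h=max(a.shape[0] for a in o)
# top-left composition, scaled to <=800 wide
o=[cv2.resize(a,None,fx=.75,fy=.75) if False else a for a in o]
m=np.zeros((h,sum(a.shape[1] for a in o),3),np.uint8);x=0
for a in o:m[:a.shape[0],x:x+a.shape[1]]=a;x+=a.shape[1]
m=cv2.resize(m,(790,int(h*790/m.shape[1])));cv2.imwrite("pics/both1.png",cv2.convertScaleAbs(m,alpha=1.6,beta=-60))
```

```text
0.07360299098063089 4.636971868219601
```

View pics/both1.png

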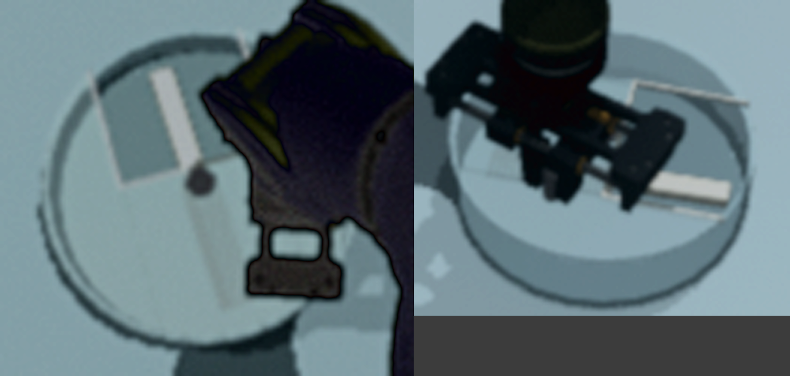

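Scaled: -0.12 m / 0.8 = -0.15, -0.1 m / 0.8 = -0.125.

Call:
steer_hand --segments '[[0.6,[0,0,0],[0,0,0]],[0.6,[0,0,0],[0,0,0]],[0.6,[0,0,0],[0,0,0]],[0.6,[0,0,0],[0,0,0]],[0.6,[0,0,-0.0625],[0,0,0]],[0.6,[0,0,-0.125],[0,0,0]],[0.6,[0,0,-0.15],[0,0,0]],[0.6,[0,0,-0.15],[0,0,0]]]'

```text
clock: 7.3
tool_pos: [0.5436, -0.0074, 0.2052]
eef_rot: [0.724, 0.69, 0.003, 0.002]
contact_force: [0.8, 0.6, 0.5]
opening: 0.6
finger_force: 0.0
```

```bash
python3 -c "
from h import *
delta([((.612,.098,.2),.33,0)])"
```

```text
[0.1085, 0.0633, 0.0058] [0.006, -0.005, 1.193]
```

Scaled: -0.16 m / 0.8 = -0.2, -0.1 m / 0.8 = -0.125, 0.45 rad / 1.5708 = 0.2865.

Call:
steer_hand --segments '[[0.6,[-0.2,-0.125,0],[0,0,0.0955]],[0.6,[-0.2,-0.125,0],[0,0,0.191]],[0.6,[-0.2,-0.125,0],[0,0,0.2865]],[0.6,[-0.2,-0.125,0],[0,0,0.382]],[0.6,[-0.2,-0.125,0],[0,0,0.4775]],[0.6,[-0.2,-0.125,0],[0,0,0.573]],[0.6,[-0.2,-0.125,0],[0,0,0.6685]],[0.6,[-0.2,-0.125,0],[0,0,0.7639]],[0.6,[-0.2,-0.125,0],[0,0,0.7639]]]'

```text
clock: 8.2
tool_pos: [0.4334, -0.1629, 0.2012]
eef_rot: [0.987, 0.161, -0.001, 0.0]
contact_force: [0.5, -0.0, 0.0]
opening: 0.599
finger_force: 0.0
```

Run:
```python
from h import *
for n,(y0,y1,x0,x1),s in(("top",(155,255,215,325),6),("scene",(160,265,225,350),5.5)):
    i=camrig.snapshot(n)[:,:,::-1]
    cv2.imwrite(f"pics/{n}2.png",cv2.convertScaleAbs(cv2.resize(i[y0:y1,x0:x1],None,fx=s,fy=s,interpolation=2),alpha=1.6,beta=-60))
```

```text
(no output)
```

View pics/top2.png

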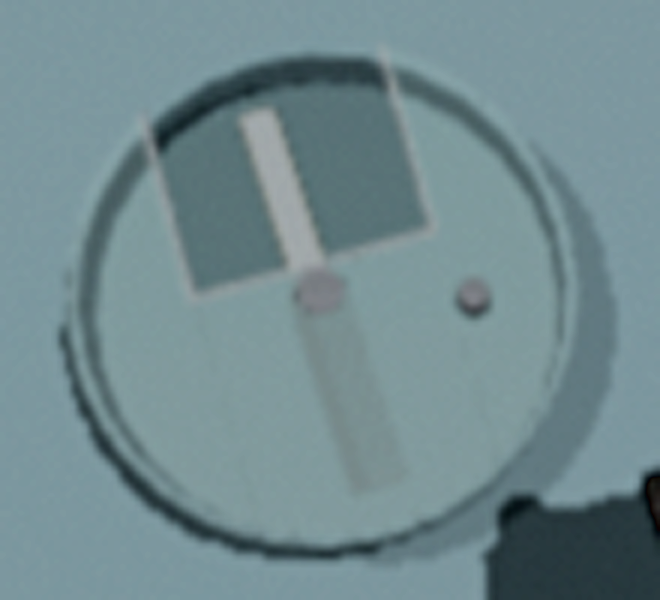

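View pics/scene2.png

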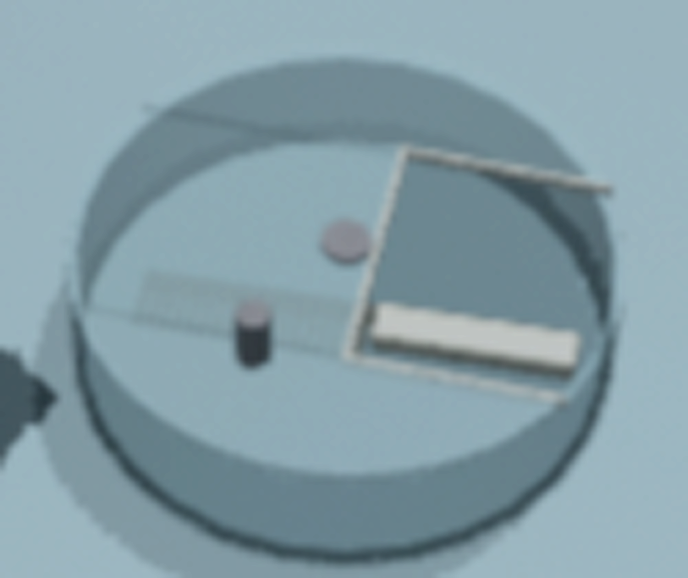

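Run:
```python
from h import *
np.set_printoptions(precision=4,suppress=True)
t=lambda u,v,z:px2w("top",215+(u+.5)/6-.5,155+(v+.5)/6-.5,z)[:2]
s=lambda u,v,z:px2w("scene",225+(u+.5)/5.5-.5,160+(v+.5)/5.5-.5,z)[:2]
an=lambda d:np.arctan2(d[1],d[0])
w=t(432,232,.071)-t(195,293,.071);w2=s(350,355,.071)-s(404,150,.071);print("win",an(w)+np.pi/2,an(w2)+np.pi/2)
print("peg ang",an(t(474,293,.101)-C)%6.283,an(s(252,312,.101)-C)%6.283)
A=(t(240,117,.019)+t(277,107,.019))/2;B=(t(288,270,.019)+t(325,258,.019))/2
print("top hE",A,"B",B,an(A-B))
A2=(s(580,333,.019)+s(573,366,.019))/2;B2=(s(378,303,.019)+s(372,337,.019))/2
print("scene hE",A2,"B",B2,an(A2-B2))
M=(A+A2)/2;yaw=.33;x=np.array([np.cos(yaw),np.sin(yaw)])
g=M-x*.037;print("grasp",g,"r",np.hypot(*(g-C)))
delta([((*g,.15),yaw,0)])
```

```text
win 0.2573747266834199 0.293648031236561
peg ang 4.649806484362235 4.63830474467288
top hE [0.6413 0.1083] B [0.562  0.0826] 0.31279097547540835
scene hE [0.6415 0.1069] B [0.554  0.0763] 0.33637871255201907
grasp [0.6064 0.0956] r 0.07019385396190998
[0.2471, -0.1888, 0.0511] [-0.0, 0.001, -0.002]
```

Scaled: 0.247 m / 0.8 = 0.3088, -0.189 m / 0.8 = -0.2363.

Call:
steer_hand --segments '[[0.5,[0.3088,-0.2363,0],[0,0,0]],[0.5,[0.3088,-0.2363,0],[0,0,0]],[0.5,[0.3088,-0.2363,0],[0,0,0]],[0.5,[0.3088,-0.2363,0],[0,0,0]],[0.5,[0.3088,-0.2363,0],[0,0,0]],[0.5,[0.3088,-0.2363,0],[0,0,0]],[0.5,[0.3088,-0.2363,0],[0,0,0]],[0.5,[0.3088,-0.2363,0.0625],[0,0,0]],[0.5,[0.3088,-0.2363,0.0625],[0,0,0]],[0.5,[0.3088,-0.2363,0.0625],[0,0,0]]]'

```text
clock: 9.3
tool_pos: [0.6064, 0.0939, 0.1512]
eef_rot: [0.987, 0.162, -0.002, 0.0]
contact_force: [-0.2, 0.2, -0.4]
opening: 0.502
finger_force: 0.0
```

```bash
python3 -c "
from h import *
delta([((.6064,.0956,.03),.328,0),((.6064,.0956,.0105),.328,0)])"
```

```text
[0.001, -0.0016, 0.1212] [0.0, 0.004, -0.003]
[0.0011, -0.0016, 0.1407] [0.0, 0.004, -0.003]
```

Scaled: 0.13 m / 0.8 = 0.1625, 0.125 m / 0.8 = 0.1563, 0.004 rad / 1.5708 = 0.0025.

Call:
steer_hand --segments '[[0.5,[0.0013,-0.0019,0.05],[0,0.0025,0]],[0.5,[0.0013,-0.0019,0.1],[0,0.0025,0]],[0.5,[0.0013,-0.0019,0.1375],[0,0.0025,0]],[0.5,[0.0013,-0.0019,0.1563],[0,0.0025,0]],[0.5,[0.0013,-0.0019,0.1625],[0,0.0025,0]],[0.5,[0.0013,-0.0019,0.1625],[0,0.0025,0]],[0.5,[0.0013,-0.0019,0.1625],[0,0.0025,0]]]'

```text
clock: 10.0
tool_pos: [0.6095, 0.0972, 0.0238]
eef_rot: [0.987, 0.162, 0.004, -0.0]
contact_force: [-0.2, -0.2, -0.7]
opening: 0.503
finger_force: 0.0
```

```bash
python3 -c "
from h import *
delta([((.6064,.0956,.0105),.328,0)])"
```

```text
[-0.0036, 0.0005, 0.0133] [0.0, -0.007, -0.003]
```

Scaled: 0.013 m / 0.8 = 0.0163, 0.01 m / 0.8 = 0.0125, -0.006 rad / 1.5708 = -0.0038.

Call:
steer_hand --segments '[[0.5,[-0.0038,0,0.0063],[0,-0.0038,0]],[0.5,[-0.0038,0,0.0125],[0,-0.0038,0]],[0.5,[-0.0038,0,0.0163],[0,-0.0038,0]],[0.5,[-0.0038,0,0.0163],[0,-0.0038,0]]]'

```text
clock: 10.4
tool_pos: [0.6049, 0.096, 0.0084]
eef_rot: [0.987, 0.162, -0.001, 0.0]
contact_force: [0.2, -0.5, 1.2]
opening: 0.499
finger_force: 0.0
```

Scaled: -0.0015 m / 0.8 = -0.0019.

Call:
steer_hand --segments '[[0.5,[0,0,-0.0019],[0,0,0]],[0,[0,0,-0.0019],[0,0,0]],[0,[0,0,-0.0019],[0,0,0]],[0,[0,0,-0.0019],[0,0,0]],[0,[0,0,-0.0019],[0,0,0]],[0,[0,0,-0.0019],[0,0,0]],[0,[0,0,-0.0019],[0,0,0]],[0,[0,0,-0.0019],[0,0,0]]]' --force 40

```text
clock: 11.2
tool_pos: [0.6054, 0.0961, 0.0105]
eef_rot: [0.987, 0.162, -0.001, 0.0]
contact_force: [-0.3, 0.4, 1.2]
opening: 0.22
finger_force: 40.0
```

Run:
```python
from h import *
s=get_state();p=s['tool_pos'];yaw=.328
x=np.array([np.cos(yaw),np.sin(yaw),0])
# pivot about blade end under-side point (level z .005+.001 lift)
h=np.array([.6414,.1076,0]);b=h-.205*x;b[2]=.005
rr=float((p-b)@x);dz=p[2]-b[2];print(p,s['opening'],rr)
R0=R.from_quat(s['eef_rot'])
for k in np.arange(.05,.36,.05):
    q=b+[0,0,.002]+x*(rr*np.cos(k)-dz*np.sin(k));q[2]+=rr*np.sin(k)+dz*np.cos(k)
    print(k,np.round(R0.inv().apply(q-p),4), "z",q[2]+.064*np.cos(k)-.0375*np.sin(k))
```

```text
[0.60538212 0.09614639 0.01053527] 0.2198980539901288 0.16721250621144002
0.05 [-0.0005  0.0008 -0.0103] z 0.08293128797030314
0.1 [-0.0014  0.0008 -0.0187] z 0.08913752162367478
0.15000000000000002 [-0.0028  0.0008 -0.0269] z 0.09513845424938154
0.2 [-0.0045  0.0008 -0.0351] z 0.10091908664108451
0.25 [-0.0066  0.0008 -0.0432] z 0.10646497022829957
0.3 [-0.0092  0.0008 -0.0512] z 0.11176224319029901
0.35000000000000003 [-0.0121  0.0008 -0.059 ] z 0.11679766510344426
```

Scaled: -0.051 m / 0.8 = -0.0638, -0.043 m / 0.8 = -0.0538, 0.3 rad / 1.5708 = 0.191.

Call:
steer_hand --segments '[[0,[-0.0006,0,-0.0125],[0,0.0318,0]],[0,[-0.0019,0,-0.0238],[0,0.0637,0]],[0,[-0.0038,0,-0.0338],[0,0.0955,0]],[0,[-0.0056,0,-0.0438],[0,0.1273,0]],[0,[-0.0081,0,-0.0538],[0,0.1592,0]],[0,[-0.0113,0,-0.0638],[0,0.191,0]],[0,[-0.0113,0,-0.0638],[0,0.191,0]],[0,[-0.0113,0,-0.0638],[0,0.191,0]]]' --force 50

```text
clock: 12.0
tool_pos: [0.606, 0.0933, 0.069]
eef_rot: [0.977, 0.161, 0.135, -0.024]
contact_force: [-0.3, 0.7, 0.1]
opening: 0.219
finger_force: 50.0
```

Run:
```python
from h import *
o=[]
for n,(y0,y1,x0,x1) in(("top",(130,255,200,330)),("scene",(120,265,225,370))):
    i=camrig.snapshot(n)[:,:,::-1][y0:y1,x0:x1]
    o.append(cv2.resize(i,(395,int(395*i.shape[0]/i.shape[1])),interpolation=2)[:375])
cv2.imwrite("pics/both3.png",cv2.convertScaleAbs(np.hstack(o),alpha=1.6,beta=-60))
print(R.from_quat(get_state()['eef_rot']).as_matrix())
```

```text
[[ 0.9113637   0.32156537  0.25692786]
 [ 0.30860269 -0.94688221  0.09043487]
 [ 0.27236114 -0.00313043 -0.96219001]]
```

View pics/both3.png

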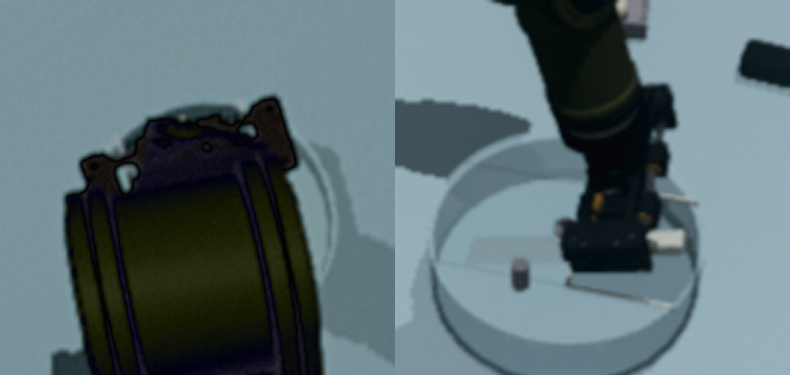

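Scaled: 0.13 m / 0.8 = 0.1625, 0.09 m / 0.8 = 0.1125.

Call:
steer_hand --segments '[[0,[0.0063,0,0.0038],[0,0,0]],[0,[0.0188,0,0.0038],[0,0,0]],[0,[0.0375,0,0.0025],[0,0,0]],[0,[0.0563,0,0.0013],[0,0,0]],[0,[0.075,0,0],[0,0,0]],[0,[0.0938,0,0],[0,0,0]],[0,[0.1125,0,0],[0,0,0]],[0,[0.1313,0,0],[0,0,0]],[0,[0.15,0,0],[0,0,0]],[0,[0.1625,0,0],[0,0,0]]]'

```text
clock: 13.1
tool_pos: [0.7243, 0.1342, 0.1037]
eef_rot: [0.978, 0.161, 0.134, -0.025]
contact_force: [-0.4, -0.1, -1.1]
opening: 0.221
finger_force: 50.0
```

Run:
```python
from h import *
s=get_state();Rm=R.from_quat(s['eef_rot']).as_matrix();p=s['tool_pos']
be=p-.167*Rm[:,0]+.0055*Rm[:,2];u=np.array([np.cos(.28),np.sin(.28)]);d=be[:2]-C
print("tilt",np.arcsin(Rm[2,0]),"blade end r,lat,z",d@u,d@[-u[1],u[0]],be[2])
```

```text
tilt 0.27279907045131224 blade end r,lat,z 0.03478507318270476 0.002228478877968006 0.053400679011820544
```

Scaled: -0.115 m / 0.8 = -0.1438, -0.096 m / 0.8 = -0.12.

Call:
steer_hand --segments '[[0,[0.0075,0,-0.0238],[0,0,0]],[0,[0.0138,0,-0.0475],[0,0,0]],[0,[0.0213,0,-0.0725],[0,0,0]],[0,[0.0275,0,-0.0963],[0,0,0]],[0,[0.035,0,-0.12],[0,0,0]],[0,[0.0413,0,-0.1438],[0,0,0]],[0,[0.0413,0,-0.1438],[0,0,0]],[0,[0.0413,0,-0.1438],[0,0,0]],[0,[0.0413,0,-0.1438],[0,0,0]],[0,[0.0413,0,-0.1438],[0,0,0]]]'

```text
clock: 14.1
tool_pos: [0.7243, 0.133, 0.2221]
eef_rot: [0.978, 0.161, 0.134, -0.024]
contact_force: [0.4, 1.2, -0.1]
opening: 0.22
finger_force: 50.0
```

Run:
```python
from h import *
o=[]
for n,(y0,y1,x0,x1) in(("top",(90,255,180,345)),("scene",(100,265,225,390))):
    i=camrig.snapshot(n)[:,:,::-1][y0:y1,x0:x1]
    o.append(cv2.resize(i,(395,395),interpolation=2))
cv2.imwrite("pics/both4.png",cv2.convertScaleAbs(np.hstack(o),alpha=1.6,beta=-60))
```

```text
(no output)
```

View pics/both4.png

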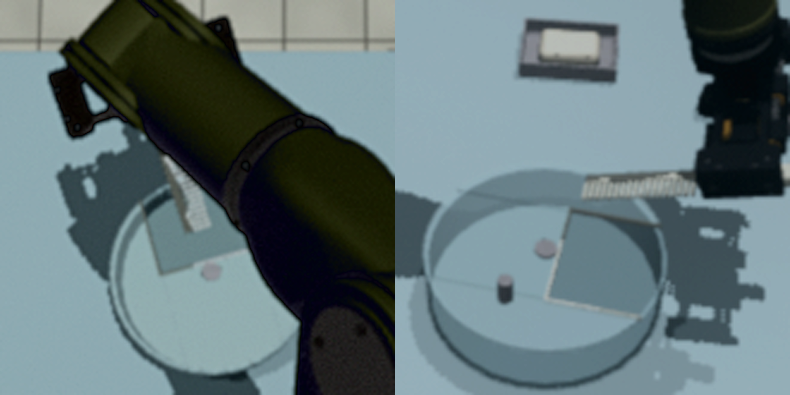

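Call:
steer_hand --segments '[[0,[0,0,0],[0,0,0]],[0,[0,0,0],[0,0,0]],[0,[0,0,0],[0,0,0]],[0,[0,0,0],[0,0,0]],[0,[0,0,0],[0,0,0]]]'

```text
clock: 14.7
tool_pos: [0.7252, 0.1332, 0.2239]
eef_rot: [0.977, 0.161, 0.135, -0.024]
contact_force: [0.2, 0.2, -0.5]
opening: 0.216
finger_force: 50.0
```

```bash
python3 -c "
from plant import r, camrig, workorder, get_state
print(workorder.finish_job())"
```

```text
the job is handed in; nothing more can be done
None
```

I handed the job in at 14.7 s: the lid is turned to its stop, and the comb is out through the window and held still with its lowest point about 10 cm above the lid; no verdict was printed.

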